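# Roll-test the turned rollers and scrap the one that rocks

## Robot

A 6-joint arm with a two-finger parallel gripper is mounted at the origin on the work surface. World frame = base frame: x ahead of the robot, y to its left, z up, the work surface at z = 0. Lengths are in m, angles in rad, forces in N, time in s.
With the tool pointing down it reaches from about 0.15 to 0.775 m from the base axis. Payload 6.1 kg.
Tool frame: the origin (TCP) lies midway between the tips of the shut fingers; the grasp point (between the pads) lies 19 mm behind it (arm.grasp_offset is the distance from the TCP to the grasp point, in m); z points along the fingers, y is the line along which they close (so a half turn about z gives the same grasp; the last joint's range is limited). The gripper opens to 85 mm and grips with 20 to 120 N. Pads are 22 mm wide; open, the fingers measure 114 mm over their backs; the gripper's body (76 mm by 85 mm) begins 54 mm behind the grasp point. The pads swing forward as they close: fully open they stand 13 mm farther back than shut.
Start: joints at [1.244, 0.126, -0.04, 1.405, 0, 1.571], TCP at [0.169, 0.497, 0.231] pointing down, gripper open.
Joint ranges: [-2.72, 2.72], [-0.95, 1.95], [-1.27, 1.35], [-1.78, 2.02], [-1.46, 1.47], [-3.14, 3.14]. Speed limits (rad/s): [2.39, 2.39, 3.01, 3.14, 3.14, 3.14].

## Interface

Orientations are given as a unit quaternion [x, y, z, w].
In Python, from rig import arm gives the robot as it stands. The module is installed in compiled form; this text tells all that it offers.
- The arm moves only by the tool arm_command, never from a script. Its argument "commands" is one flat list of numbers, 7 for each row, row after row: the turn, a rotation vector about the tool's x, y, z in rad, then the shift along the tool's x, y, z in m, then the gripper's target within -1 to 1 (fully open at 1, half-way at 0, shut at -1). In form: [wx, wy, wz, tx, ty, tz, jaw, wx, wy, wz, tx, ty, tz, jaw, ...]. A call has 1 to 10 rows; each row shifts and turns the commanded pose from where the row before left it, along the tool's axes as they then stand; what a row does not reach is not made up. A row lasts 1/10 s, in which the tool goes at most 50 mm and 8.59 degrees, less where a joint would pass 70% of its speed; a pose out of reach is approached as far as the arm can. A call with a gripper value outside its range is refused whole. The fingers move at their own pace and stop on an object; "newtons" is the grip in N (left out, the last holds). Time passes only in rows, so rows that do not move let the fingers close. It gives the time, the measured TCP pose, the force, the opening and the grip force at its end, in the units of the state.
- arm.read_state(): the state, without advancing time (a new reading comes with each control period).
- arm.get_image(name): name is "side" or "top" or "wrist"; returns the picture (420x560x3 uint8, blue, green, red); there is no depth.
- arm.camera_model(name): a dict with "camera_matrix" (3x3 intrinsics, pixels), "k1" (the pictures are not rectified: a ray, as slopes to the right and down, at radius r is drawn at 1 + k1 r^2 times it, then the intrinsics apply), "origin" and "orientation" of the camera in the world. Camera axes: x right, y up, looking along -z (the intrinsics and any distortion apply to the point x, -y, -z); pixel columns grow to the right and rows downward; lengths in m; the calibration is good to about 2 mm. A picture is of the moment at which its call begins: read the wrist's pose just before it. camera_model takes no time and is no camera call; for the wrist camera it gives the pose at the moment of the call.
- arm.close_job(): hands the job in; it is judged then, once.
The state is a dict: "time": time; "q": joint angles; "qd": joint speeds; "effort": joint torques, N m; "ee_pos": TCP position; "ee_rot": TCP orientation; "ft_force": force on the tool from outside, world axes, zero at the start; "ft_torque": the same for the moment, N m; "gripper_width": opening from 0.0 (shut) to 1.0 (fully open); "finger_force": force on a finger pad.
Only numpy, scipy, OpenCV 4.12 (cv2) and the standard library are available. Lean on these libraries where they do the work, as an engineer would, in place of code of your own. Each camera call takes 0.05 s, during which the arm holds its last target. There are 200 camera calls.

## Task

Three freshly turned rollers lie at the near side of the steel test plate. Roll each one across the plate, without lifting it or letting it slide, until it touches the stop rail at the far edge: two roll true, one has a hidden flat and rocks. Leave the two true rollers lying along the rail, touching it, and lay the one that rocks down in the plywood scrap box without dropping it. Be gentle: the wood dents, so never push a roller with more than 20 newtons or grip one with more than 20, and leave the bowl, the figure and the bottle where they are.

Things in the scene. Friction and masses are not known exactly. Their poses are not given: they have to be found in the camera images.
- plate: fixed flat steel plate, 220 mm (its x) by 360 mm (its y), 20 mm thick, lying on the table; origin at the centre of its underside, x points away from the robot to the stop rail on its far edge (12 mm wide, 12 mm above the plate's top), z up. The rollers start on its nearer half in three lanes about 115 mm apart along y, and roll towards +x
- stop (a point): foot of the stop rail's near face, at mid-length (rail 360 mm long along y), at the height of the plate's top; axes as the plate's. The rail is lower than the rollers' axes: a roller resting against the rail's top edge has its axis 23 to 24 mm before this face, and a finger has room above the rail on the roller's far side
- roller_a: one of three like rollers: maple sleeve 50 mm long, hand turned to different diameters, 56 to 60 mm, on a steel core with an axle stub 8 mm thick and 14 mm long at each end (78 mm overall), 0.45 to 0.75 kg; lies across the rolling direction. Origin on its axis at mid-length (28 to 30 mm above the plate), y along the axis; x and z turn as it rolls
- roller_b: as roller_a. Two of the three rollers are round; one has a flat strip 19 mm wide, 1.5 mm deep, along its sleeve, facing down at the start. Pushed with a finger behind each axle stub (fingers 55 to 70 mm apart, astride the sleeve) a roller rolls; a finger rubbing on the sleeve itself makes it drag and slide instead
- roller_c: as roller_a. Of the three, the round ones follow a push on the stubs with hardly any force; the one with the flat resists the first push until it tips up off its flat (1 to 5 N, felt over the first 10 mm), then runs ahead by up to 80 mm with its axis 1.5 mm higher than at the start
- scrap_box: fixed open plywood box, 180 mm (its x) by 140 mm (its y) outside, 50 mm high, walls and floor 7 mm; origin at the centre of its underside; stands left or right of the plate
- scrap_box_in (a point): centre of the scrap box's inner floor, 7 mm above the table
- bowl: bystander: turned wooden bowl, 130 mm across, 55 mm high, on the other side of the plate from the scrap box; origin at the centre of its underside
- figure: bystander: turned dark wooden figure, 52 mm wide, 95 mm high, beyond the plate; origin at the centre of its foot
- oil: bystander: small amber bottle, 60 mm across, 95 mm high, beyond the plate; origin at the centre of its foot
Not all that is in view belongs to the job. Leave any pink or turquoise look-alike of the roller_c alone.

How it is judged:
By the outcome, as a careful person would: the job done as asked, in the order asked, and still so for the second after the job is handed in, with the robot touching nothing.
It also fails if it takes over 72 s, if anything falls off the work surface, if the arm or the gripper's body presses on something with over 40 N, if the wrist force passes 120 N, or if a joint passes its speed limit or range.

## Working session

There is one attempt and no reset: what is moved stays moved. The work goes in short steps, Python scripts to look and compute and a tool call to move; the robot and the scene stay as the last step left them, time stands still between calls to the robot, and variables do not carry over. Pictures are saved under pics/ and viewed, at most 10 in all, crops included, and the job is handed in when it is done.

Besides the shell and the picture viewer there is one more tool, called after "Call:" as name(argument=value, ...), one argument or row to a line, values as JSON. arm_command: Moves the arm, as the interface text tells. Its arguments: {"type":"object","properties":{"commands":{"type":"array"},"newtons":{"type":"number"}},"required":["commands"]}

```bash
mkdir -p pics; python3 - <<'E'
from rig import arm
import cv2
for n in("top","side"):
    cv2.imwrite(f"pics/{n}0.png",cv2.resize(arm.get_image(n),(784,588),interpolation=cv2.INTER_CUBIC))
    print(n,arm.camera_model(n))
s=arm.read_state();print(s['time'],s['ee_pos'],s['ee_rot'],arm.grasp_offset)
E
```

```text
top {'camera_matrix': array([[501.03586296,   0.        , 275.98642055],
       [  0.        , 501.03586296, 210.38469421],
       [  0.        ,   0.        ,   1.        ]]), 'k1': -0.12466215303700709, 'origin': array([ 0.53136622, -0.00694302,  1.13083762]), 'orientation': array([ 0.01803663, -0.00169992, -0.70215961,  0.71178907])}
side {'camera_matrix': array([[400.24381698,   0.        , 280.17931742],
       [  0.        , 400.24381698, 210.3009467 ],
       [  0.        ,   0.        ,   1.        ]]), 'k1': 0.0232456767399912, 'origin': array([ 0.25663902, -0.80312479,  0.71057678]), 'orientation': array([ 0.43560653, -0.092744  , -0.16847246,  0.87935348])}
0.1 [0.1684125  0.49685667 0.23057909] [ 1.62673081e-01  9.86679742e-01 -7.34818588e-04 -1.22412012e-04] 0.0187
```

View pics/top0.png

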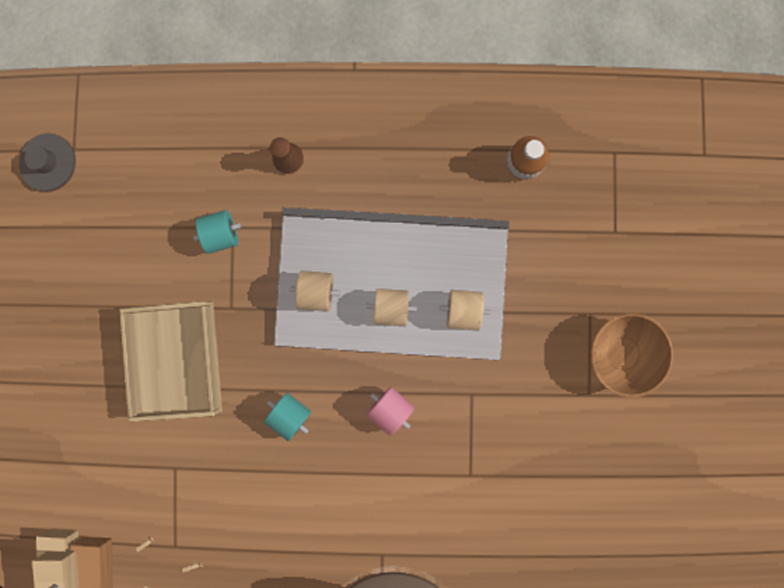

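View pics/side0.png

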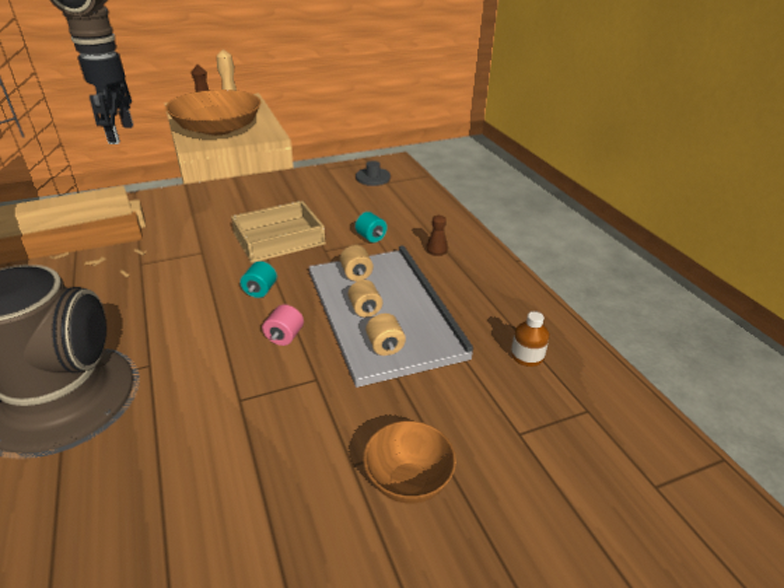

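The top view shows the three maple rollers on the plate at about (314,291), (391,307) and (466,310). The pink (391,411) and turquoise (288,417), (216,231) ones off the plate are look-alikes to leave alone. The box is on the left at (170,360), the rail is the dark strip at the top of the plate, and the bowl, figure and bottle are clear of the plate. Next is one enlarged crop to confirm this and measure.

```bash
cat > h.py <<'E'
import numpy as np, cv2
from rig import arm
from scipy.spatial.transform import Rotation as R
def ray(n,uv,m=None):
    m=m or arm.camera_model(n);K=m['camera_matrix']
    d=np.array([(uv[0]-K[0,2])/K[0,0],(uv[1]-K[1,2])/K[1,1]]);p=d.copy()
    for _ in range(20): p=d/(1+m['k1']*(p@p))
    return m['origin'],R.from_quat(m['orientation']).apply([p[0],-p[1],-1])
def at(n,uv,z,m=None):
    o,d=ray(n,uv,m);return (o+d*(z-o[2])/d[2])[:2]
def proj(n,P,m=None):
    m=m or arm.camera_model(n);K=m['camera_matrix']
    c=R.from_quat(m['orientation']).inv().apply(np.atleast_2d(P)-m['origin'])
    p=np.c_[c[:,0]/-c[:,2],-c[:,1]/-c[:,2]];p=p*(1+m['k1']*(p**2).sum(1,keepdims=True))
    return p*[K[0,0],K[1,1]]+[K[0,2],K[1,2]]
E
python3 - <<'E'
from h import *
im=arm.get_image("top")[140:265,185:375]
cv2.imwrite("pics/crop0.png",cv2.resize(im,None,fx=4.2,fy=4.2,interpolation=cv2.INTER_CUBIC)[:, :798])
E
```

```text
(no output)
```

View pics/crop0.png

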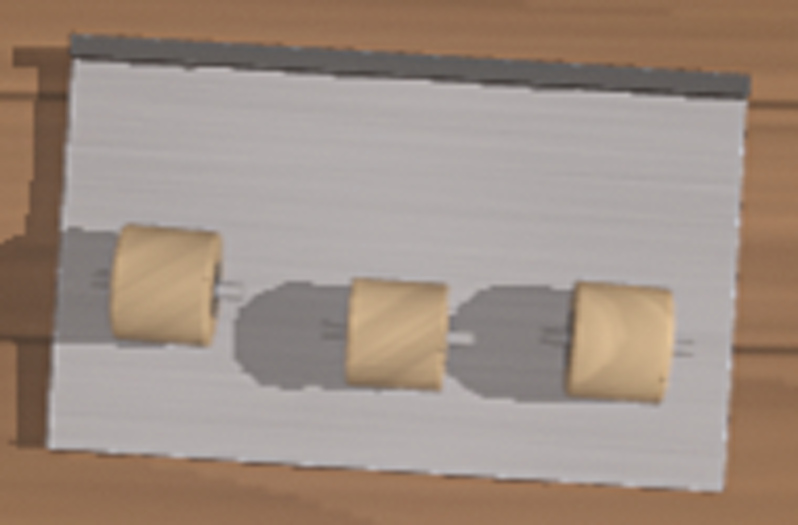

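```bash
cat >> h.py <<'E'
def c(u,v,z): return at("top",(185+u/4.2,140+v/4.2),z)
E
python3 - <<'E'
from h import *
np.set_printoptions(precision=4,suppress=True)
nl,nr=c(48,449,.02),c(722,491,.02)
fl,fr=c(70,36,.032),c(748,75,.032)
print("near",nl,nr,"far",fl,fr, np.linalg.norm(nl-nr),np.linalg.norm(fl-fr),np.linalg.norm(fl-nl),np.linalg.norm(fr-nr))
yw=[np.degrees(np.arctan2(*( -(a-b)[0],(a-b)[1]))) for a,b in((nl,nr),(fl,fr))];print("yaw",yw)
ctr=(nl+nr+fl+fr)/4;print("ctr",ctr)
th=np.radians(np.mean(yw));M=np.array([[np.cos(th),np.sin(th)],[-np.sin(th),np.cos(th)]])
for n,a,b,s in(("L",(93,281),(241,291),(166,286)),("M",(323,330),(474,339),(397,335)),("R",(542,336),(692,347),(621,343))):
    A,B=c(*a,.049),c(*b,.049);S=c(*s,.052);print(n,"stubmid",(A+B)/2,"len",np.linalg.norm(A-B),"sil",S,"plate",M@((A+B)/2-ctr),"yaw",np.degrees(np.arctan2(-(A-B)[0],(A-B)[1])))
T=lambda u,v,z:at("top",(u/1.4,v/1.4),z)
for p in((121,308),(213,303),(219,413),(130,419)):print("box",T(*p,.05))
print("bowl",T(632,355,.05),"fig",T(288,157,.05),"oil",T(528,158,.05),"teal",T(289,417,.03),T(216,231,.03),"pink",T(391,411,.03))
print(arm.camera_model("wrist"),arm.read_state()['time'])
E
```

```text
near [0.4784 0.1953] [ 0.4616 -0.1617] far [0.697  0.1856] [ 0.6802 -0.1717] 0.357395228224729 0.35772282753655044 0.2188141971389516 0.21889359081970075
yaw [np.float64(-2.6951283142437457), np.float64(-2.6823077704612874)]
ctr [0.5793 0.0119]
L stubmid [0.5649 0.1295] len 0.07703212819295702 sil [0.5648 0.1296] plate [-0.0199  0.1169] yaw -3.0971036492204234
M stubmid [0.5415 0.0096] len 0.07778759445421211 sil [0.5412 0.0103] plate [-0.0376 -0.004 ] yaw -2.6262816392406796
R stubmid [ 0.5394 -0.1027] len 0.07731863569302765 sil [ 0.5387 -0.1045] plate [-0.0344 -0.1164] yaw -3.435239009882493
box [0.5345 0.4384]
box [0.5446 0.289 ]
box [0.3731 0.2768]
box [0.3591 0.421 ]
bowl [ 0.4726 -0.3643] fig [0.7749 0.1754] oil [ 0.7772 -0.1996] teal [0.3666 0.1697] [0.6598 0.2923] pink [0.3793 0.0089]
{'camera_matrix': array([[359.7324,   0.    , 283.0685],
       [  0.    , 359.7324, 206.7433],
       [  0.    ,   0.    ,   1.    ]]), 'k1': -0.0326821393566043, 'origin': array([0.0986, 0.5219, 0.3733]), 'orientation': array([-0.1212, -0.086 ,  0.5762,  0.8037])} 0.15
```

Three maple rollers lie at crop (166,286), (397,335) and (621,343), all on the plate, so these are a, b and c. The stubs lie along the plate's y and the rail is at the top. I'll call the lanes L, M and R, and go to the left one first with the fingers astride.

```bash
cat >> h.py <<'E'
th=np.radians(-2.69);M=np.array([[np.cos(th),np.sin(th)],[-np.sin(th),np.cos(th)]]);C0=np.array([.5793,.0119])
def st():
    s=arm.read_state();r=R.from_quat(s['ee_rot']);y=r.apply([0,1,0]);z=r.apply([0,0,1]);p=s['ee_pos']
    print("t%.2f plate"%s['time'],(M@(p[:2]-C0)).round(4),"z%.4f"%p[2],"yang %.2f"%np.degrees(np.arctan2(y[1],y[0])),"tilt",z[:2].round(4),"w%.4f"%s['gripper_width'],"q",np.round(s['q'],2),"F",(M@s['ft_force'][:2]).round(2),round(s['ft_force'][2],2))
E
```

Call:
arm_command(
  commands=[0, 0, -0.14, 0, 0, 0, 0.46, 0, 0, -0.139, 0, 0, 0, 0.46, 0, 0, 0, -0.032, -0.03, 0.008, 0.46, 0, 0, 0, -0.032, -0.03, 0.008, 0.46, 0, 0, 0, -0.032, -0.03, 0.008, 0.46, 0, 0, 0, -0.032, -0.03, 0.008, 0.46, 0, 0, 0, -0.032, -0.03, 0.008, 0.46, 0, 0, 0, -0.032, -0.03, 0.008, 0.46, 0, 0, 0, -0.032, -0.03, 0.008, 0.46, 0, 0, 0, -0.032, -0.03, 0.008, 0.46],
  newtons=20,
)

```text
time: 1.15
ee_pos: [0.4136, 0.2437, 0.1669]
ee_rot: [0.024, 1.0, 0.0, -0.0]
ft_force: [0.4, -0.2, -0.6]
gripper_width: 0.731
finger_force: 0.0
```

```bash
python3 -c "
from h import *
st()"
```

```text
t1.15 plate [-0.1764  0.2237] z0.1669 yang 87.26 tilt [-0.0001  0.    ] w0.7313 q [ 0.53  0.05 -0.26  1.26  0.    0.58] F [ 0.41 -0.19] -0.59
```

Call:
arm_command(
  commands=[0, 0, 0, -0.0257, -0.0214, 0.0134, 0.46, 0, 0, 0, -0.0257, -0.0214, 0.0134, 0.46, 0, 0, 0, -0.0257, -0.0214, 0.0134, 0.46, 0, 0, 0, -0.0257, -0.0214, 0.0134, 0.46, 0, 0, 0, -0.0257, -0.0214, 0.0134, 0.46, 0, 0, 0, 0, 0, 0, 0.46, 0, 0, 0, 0, 0, 0.024, 0.46, 0, 0, 0, 0, 0, 0.024, 0.46, 0, 0, 0, 0, 0, 0.024, 0.46, 0, 0, 0, 0, 0, 0, 0.46],
)

```text
time: 2.15
ee_pos: [0.5331, 0.132, 0.0252]
ee_rot: [0.024, 1.0, -0.001, -0.003]
ft_force: [-0.4, -0.9, -0.3]
gripper_width: 0.729
finger_force: 0.0
```

```bash
python3 -c "
from h import *
st()
cv2.imwrite('pics/l1.png',np.hstack([arm.get_image('wrist')[:,:],arm.get_image('side')[150:290,190:360].repeat(3,0).repeat(3,1)[:420,:510]])[:, ::1][:, :1070] if 0 else np.hstack([cv2.resize(arm.get_image('wrist'),(420,315)),cv2.resize(arm.get_image('side')[165:255,210:318],(378,315))]))
st()"
```

```text
t2.15 plate [-0.0518  0.1178] z0.0252 yang 87.28 tilt [-0.0061 -0.0013] w0.7292 q [ 0.24  0.26 -0.34  0.98  0.    0.29] F [-0.33 -0.89] -0.27
t2.25 plate [-0.0494  0.1184] z0.0286 yang 87.29 tilt [-0.001  -0.0002] w0.7290 q [ 0.24  0.25 -0.34  0.98  0.    0.29] F [-0.2 -0.1] -0.29
```

View pics/l1.png

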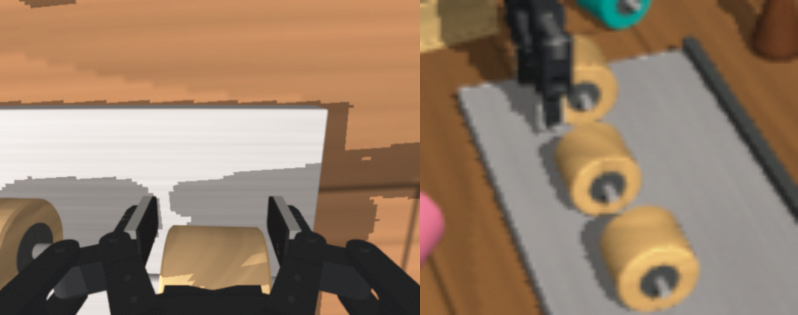

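Fingers stand astride the left roller, with the sleeve at pixels 163–270 between fingers at 158–268, behind the stubs. Now I'll push gently and read the force.

Call:
arm_command(
  commands=[0, 0, 0, -0.0015, 0, 0, 0.46, 0, 0, 0, -0.0015, 0, 0, 0.46, 0, 0, 0, -0.0015, 0, 0, 0.46, 0, 0, 0, -0.0015, 0, 0, 0.46, 0, 0, 0, -0.0015, 0, 0, 0.46, 0, 0, 0, -0.0015, 0, 0, 0.46, 0, 0, 0, -0.0015, 0, 0, 0.46, 0, 0, 0, -0.0015, 0, 0, 0.46],
)

```text
time: 3.05
ee_pos: [0.5481, 0.1316, 0.0282]
ee_rot: [0.024, 1.0, -0.0, -0.0]
ft_force: [1.0, -0.0, -0.2]
gripper_width: 0.726
finger_force: 0.0
```

Call:
arm_command(
  commands=[0, 0, 0, -0.0015, 0, 0, 0.46, 0, 0, 0, -0.0015, 0, 0, 0.46],
)

```text
time: 3.25
ee_pos: [0.551, 0.1315, 0.0282]
ee_rot: [0.024, 1.0, -0.0, -0.0]
ft_force: [-0.2, 0.0, -0.2]
gripper_width: 0.725
finger_force: 0.1
```

Call:
arm_command(
  commands=[0, 0, 0, -0.0015, 0, 0, 0.46],
)

```text
time: 3.35
ee_pos: [0.5526, 0.1314, 0.0283]
ee_rot: [0.024, 1.0, -0.0, -0.0]
ft_force: [-0.1, 0.4, -0.5]
gripper_width: 0.732
finger_force: 0.0
```

Call:
arm_command(
  commands=[0, 0, 0, -0.0015, 0, 0, 0.46],
)

```text
time: 3.45
ee_pos: [0.5541, 0.1314, 0.0283]
ee_rot: [0.024, 1.0, -0.0, -0.0]
ft_force: [0.2, 0.1, -0.4]
gripper_width: 0.729
finger_force: 0.0
```

Call:
arm_command(
  commands=[0, 0, 0, -0.0015, 0, 0, 0.46],
)

```text
time: 3.55
ee_pos: [0.5556, 0.1313, 0.0283]
ee_rot: [0.024, 1.0, -0.0, -0.0]
ft_force: [0.1, -0.6, 0.2]
gripper_width: 0.731
finger_force: 0.1
```

Call:
arm_command(
  commands=[0, 0, 0, -0.0015, 0, 0, 0.46],
)

```text
time: 3.65
ee_pos: [0.5571, 0.1312, 0.0283]
ee_rot: [0.024, 1.0, -0.0, 0.0]
ft_force: [-0.2, 0.3, 1.0]
gripper_width: 0.728
finger_force: 0.1
```

Call:
arm_command(
  commands=[0, 0, 0, -0.0015, 0, 0, 0.46],
)

```text
time: 3.75
ee_pos: [0.5586, 0.1311, 0.0283]
ee_rot: [0.024, 1.0, 0.0, 0.0]
ft_force: [-0.6, 0.2, 0.9]
gripper_width: 0.732
finger_force: 0.1
```

Call:
arm_command(
  commands=[0, 0, 0, -0.0015, 0, 0, 0.46],
)

```text
time: 3.85
ee_pos: [0.5601, 0.1311, 0.0283]
ee_rot: [0.024, 1.0, -0.0, 0.0]
ft_force: [-0.1, -0.2, -0.9]
gripper_width: 0.729
finger_force: 0.1
```

```bash
cat >> h.py <<'E'
def view(f):
    a=cv2.resize(arm.get_image('top')[140:265,185:375],(456,300),interpolation=cv2.INTER_CUBIC)
    b=cv2.resize(arm.get_image('side')[165:275,215:345],(340,300),interpolation=cv2.INTER_CUBIC)
    cv2.imwrite(f,np.hstack([a,b]));st()
E
python3 -c "
from h import *
view('pics/l2.png')"
```

```text
t3.95 plate [-0.0247  0.1181] z0.0283 yang 87.26 tilt [ 0.0001 -0.    ] w0.7311 q [ 0.23  0.29 -0.28  0.99 -0.    0.28] F [0.67 0.32] 0.12
```

View pics/l2.png

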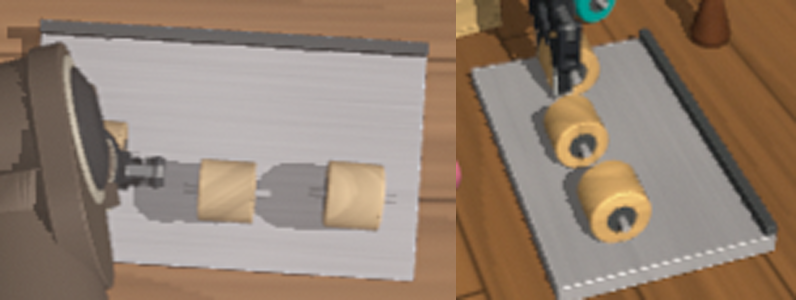

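The left roller has moved a few mm ahead in front of the fingers with no resistance, so it looks round. I'll continue to the rail.

Call:
arm_command(
  commands=[0, 0, 0, -0.002, 0, 0, 0.46, 0, 0, 0, -0.0025, 0, 0, 0.46, 0, 0, 0, -0.003, 0, 0, 0.46, 0, 0, 0, -0.003, 0, 0, 0.46, 0, 0, 0, -0.003, 0, 0, 0.46, 0, 0, 0, -0.003, 0, 0, 0.46, 0, 0, 0, -0.003, 0, 0, 0.46, 0, 0, 0, -0.003, 0, 0, 0.46, 0, 0, 0, -0.003, 0, 0, 0.46, 0, 0, 0, -0.003, 0, 0, 0.46],
)

```text
time: 4.95
ee_pos: [0.5887, 0.1297, 0.0282]
ee_rot: [0.024, 1.0, -0.0, -0.0]
ft_force: [-0.1, 0.4, -0.0]
gripper_width: 0.726
finger_force: 0.1
```

Call:
arm_command(
  commands=[0, 0, 0, -0.003, 0, 0, 0.46, 0, 0, 0, -0.003, 0, 0, 0.46, 0, 0, 0, -0.003, 0, 0, 0.46, 0, 0, 0, -0.003, 0, 0, 0.46, 0, 0, 0, -0.003, 0, 0, 0.46, 0, 0, 0, -0.003, 0, 0, 0.46, 0, 0, 0, -0.003, 0, 0, 0.46, 0, 0, 0, -0.003, 0, 0, 0.46, 0, 0, 0, -0.003, 0, 0, 0.46, 0, 0, 0, -0.003, 0, 0, 0.46],
)

```text
time: 5.95
ee_pos: [0.6186, 0.1283, 0.0283]
ee_rot: [0.024, 1.0, -0.0, -0.0]
ft_force: [-0.0, -0.1, 0.7]
gripper_width: 0.736
finger_force: 0.1
```

Call:
arm_command(
  commands=[0, 0, 0, -0.003, 0, 0, 0.46, 0, 0, 0, -0.003, 0, 0, 0.46, 0, 0, 0, -0.002, 0, 0, 0.46, 0, 0, 0, -0.002, 0, 0, 0.46, 0, 0, 0, -0.002, 0, 0, 0.46, 0, 0, 0, -0.002, 0, 0, 0.46, 0, 0, 0, -0.002, 0, 0, 0.46, 0, 0, 0, -0.002, 0, 0, 0.46, 0, 0, 0, -0.001, 0, 0, 0.46, 0, 0, 0, -0.001, 0, 0, 0.46],
)

```text
time: 6.95
ee_pos: [0.6385, 0.1273, 0.0283]
ee_rot: [0.024, 1.0, -0.0, -0.0]
ft_force: [-0.6, -0.2, 0.4]
gripper_width: 0.728
finger_force: 0.0
```

```bash
python3 -c "
from h import *
st()"
```

```text
t6.95 plate [0.0537 0.1181] z0.0283 yang 87.26 tilt [-0. -0.] w0.7276 q [ 0.2   0.43 -0.09  1.05 -0.    0.24] F [-0.57 -0.18] 0.35
```

Call:
arm_command(
  commands=[0, 0, 0, -0.001, 0, 0, 0.46, 0, 0, 0, -0.001, 0, 0, 0.46, 0, 0, 0, -0.001, 0, 0, 0.46, 0, 0, 0, -0.001, 0, 0, 0.46],
)

```text
time: 7.35
ee_pos: [0.6424, 0.1272, 0.0283]
ee_rot: [0.024, 1.0, -0.0, -0.0]
ft_force: [0.4, -0.9, 0.5]
gripper_width: 0.732
finger_force: 0.1
```

Call:
arm_command(
  commands=[0, 0, 0, -0.0005, 0, 0, 0.46, 0, 0, 0, -0.0005, 0, 0, 0.46],
)

```text
time: 7.55
ee_pos: [0.6434, 0.1271, 0.0283]
ee_rot: [0.024, 1.0, -0.0, -0.0]
ft_force: [0.0, -0.8, 0.0]
gripper_width: 0.728
finger_force: 0.0
```

Call:
arm_command(
  commands=[0, 0, 0, -0.0005, 0, 0, 0.46, 0, 0, 0, -0.0005, 0, 0, 0.46],
)

```text
time: 7.75
ee_pos: [0.6444, 0.127, 0.0283]
ee_rot: [0.024, 1.0, -0.0, -0.0]
ft_force: [-0.5, -0.8, -0.2]
gripper_width: 0.736
finger_force: 0.1
```

```bash
python3 -c "
from h import *
st()"
```

```text
t7.75 plate [0.0596 0.1181] z0.0283 yang 87.26 tilt [-0. -0.] w0.7358 q [ 0.19  0.44 -0.08  1.06 -0.    0.24] F [-0.42 -0.8 ] -0.17
```

Call:
arm_command(
  commands=[0, 0, 0, -0.0005, 0, 0, 0.46, 0, 0, 0, -0.0005, 0, 0, 0.46],
)

```text
time: 7.95
ee_pos: [0.6451, 0.1269, 0.0283]
ee_rot: [0.024, 1.0, -0.0, -0.0]
ft_force: [-1.1, -0.6, 1.4]
gripper_width: 0.735
finger_force: 0.8
```

Call:
arm_command(
  commands=[0, 0, 0, -0.0005, 0, 0, 0.46, 0, 0, 0, -0.0005, 0, 0, 0.46],
)

```text
time: 8.15
ee_pos: [0.6461, 0.1268, 0.0283]
ee_rot: [0.024, 1.0, -0.0, -0.0]
ft_force: [-2.8, -0.7, 1.3]
gripper_width: 0.729
finger_force: 1.4
```

Call:
arm_command(
  commands=[0, 0, 0, -0.0005, 0, 0, 0.46, 0, 0, 0, -0.0005, 0, 0, 0.46],
)

```text
time: 8.35
ee_pos: [0.6464, 0.1268, 0.0282]
ee_rot: [0.024, 1.0, -0.0, -0.001]
ft_force: [-6.3, -0.2, 5.1]
gripper_width: 0.73
finger_force: 3.4
```

```bash
python3 -c "
from h import *
view('pics/l3.png')"
```

```text
t8.45 plate [0.0616 0.1179] z0.0282 yang 87.26 tilt [-0.0019 -0.0002] w0.7316 q [ 0.19  0.44 -0.07  1.06  0.    0.24] F [-5.57 -1.43] 3.23
```

View pics/l3.png

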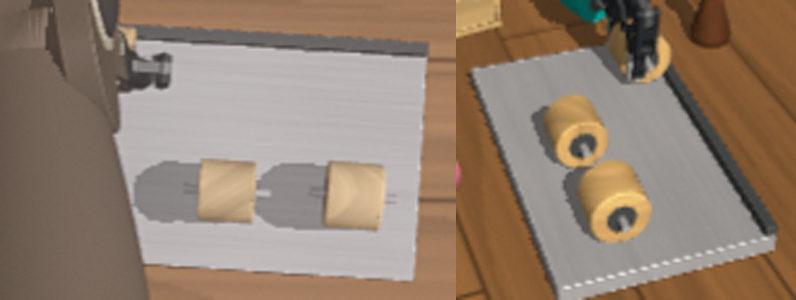

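The left roller lies against the rail under about 6 N and rolled without resistance. I'll back off and go to the middle one.

Call:
arm_command(
  commands=[0, 0, 0, 0.001, 0, 0, 0.46, 0, 0, 0, 0.003, 0, 0, 0.46, 0, 0, 0, 0.012, 0, 0, 0.46, 0, 0, 0, 0, 0, -0.026, 0.46, 0, 0, 0, 0, 0, -0.026, 0.46, 0, 0, 0, 0, 0, -0.026, 0.46, 0, 0, 0, 0.0269, -0.0304, 0, 0.46, 0, 0, 0, 0.0269, -0.0304, 0, 0.46, 0, 0, 0, 0.0269, -0.0304, 0, 0.46, 0, 0, 0, 0.0269, -0.0304, 0, 0.46],
)

```text
time: 9.45
ee_pos: [0.5175, 0.0106, 0.1064]
ee_rot: [0.024, 1.0, 0.0, 0.001]
ft_force: [0.8, -0.1, -0.1]
gripper_width: 0.726
finger_force: 0.0
```

Call:
arm_command(
  commands=[0, 0, 0, 0, 0, 0, 0.46],
)

```text
time: 9.55
ee_pos: [0.5152, 0.009, 0.1065]
ee_rot: [0.025, 1.0, -0.0, -0.0]
ft_force: [0.3, 0.8, 0.3]
gripper_width: 0.727
finger_force: 0.0
```

```bash
python3 -c "
from h import *
st()"
```

```text
t9.55 plate [-0.0639 -0.0059] z0.1065 yang 87.09 tilt [-0.0006 -0.0007] w0.7275 q [ 0.02  0.14 -0.3   1.13 -0.    0.07] F [0.24 0.77] 0.33
```

Call:
arm_command(
  commands=[0, 0, 0, 0, 0.001, 0.026, 0.46, 0, 0, 0, 0, 0, 0.026, 0.46, 0, 0, 0, 0, 0, 0.026, 0.46, 0, 0, 0, 0, 0, 0, 0.46, 0, 0, 0, -0.0015, 0, 0, 0.46, 0, 0, 0, -0.0015, 0, 0, 0.46, 0, 0, 0, -0.0015, 0, 0, 0.46, 0, 0, 0, -0.0015, 0, 0, 0.46, 0, 0, 0, -0.0015, 0, 0, 0.46],
)

```text
time: 10.45
ee_pos: [0.5263, 0.012, 0.029]
ee_rot: [0.024, 1.0, 0.0, 0.001]
ft_force: [0.3, 0.5, 0.1]
gripper_width: 0.73
finger_force: 0.0
```

```bash
python3 -c "
from h import *
st()"
```

```text
t10.45 plate [-0.053  -0.0024] z0.0290 yang 87.26 tilt [0.0012 0.    ] w0.7300 q [ 0.02  0.21 -0.4   0.97  0.    0.07] F [0.27 0.48] 0.15
```

Call:
arm_command(
  commands=[0, 0, 0, -0.0015, 0, 0, 0.46],
)

```text
time: 10.55
ee_pos: [0.5275, 0.0119, 0.0286]
ee_rot: [0.024, 1.0, 0.0, 0.0]
ft_force: [-0.5, 1.1, -0.2]
gripper_width: 0.732
finger_force: 0.0
```

Call:
arm_command(
  commands=[0, 0, 0, -0.0015, 0, 0, 0.46],
)

```text
time: 10.65
ee_pos: [0.5288, 0.0118, 0.0284]
ee_rot: [0.024, 1.0, 0.0, 0.0]
ft_force: [0.4, -0.7, 0.3]
gripper_width: 0.729
finger_force: 0.0
```

Call:
arm_command(
  commands=[0, 0, 0, -0.0015, 0, 0, 0.46],
)

```text
time: 10.75
ee_pos: [0.5303, 0.0117, 0.0283]
ee_rot: [0.024, 1.0, 0.0, 0.0]
ft_force: [0.7, 0.0, -0.4]
gripper_width: 0.724
finger_force: 0.0
```

Call:
arm_command(
  commands=[0, 0, 0, -0.0015, 0, 0, 0.46],
)

```text
time: 10.85
ee_pos: [0.5317, 0.0117, 0.0282]
ee_rot: [0.024, 1.0, 0.0, -0.0]
ft_force: [-0.5, 1.1, -0.2]
gripper_width: 0.731
finger_force: 0.0
```

Call:
arm_command(
  commands=[0, 0, 0, -0.0015, 0, 0, 0.46],
)

```text
time: 10.95
ee_pos: [0.5332, 0.0116, 0.0282]
ee_rot: [0.024, 1.0, -0.0, -0.0]
ft_force: [0.2, -0.6, -0.6]
gripper_width: 0.731
finger_force: 0.1
```

Call:
arm_command(
  commands=[0, 0, 0, -0.0015, 0, 0, 0.46],
)

```text
time: 11.05
ee_pos: [0.5347, 0.0116, 0.0283]
ee_rot: [0.024, 1.0, 0.0, -0.0]
ft_force: [0.6, 0.8, -0.1]
gripper_width: 0.729
finger_force: 0.1
```

Call:
arm_command(
  commands=[0, 0, 0, -0.0015, 0, 0, 0.46],
)

```text
time: 11.15
ee_pos: [0.5362, 0.0115, 0.0283]
ee_rot: [0.024, 1.0, 0.0, -0.0]
ft_force: [-0.3, -0.5, 0.3]
gripper_width: 0.735
finger_force: 0.1
```

Call:
arm_command(
  commands=[0, 0, 0, -0.0015, 0, 0, 0.46],
)

```text
time: 11.25
ee_pos: [0.5377, 0.0114, 0.0283]
ee_rot: [0.024, 1.0, -0.0, -0.0]
ft_force: [-1.1, -0.1, 0.8]
gripper_width: 0.728
finger_force: 0.1
```

Call:
arm_command(
  commands=[0, 0, 0, -0.0015, 0, 0, 0.46],
)

```text
time: 11.35
ee_pos: [0.5393, 0.0113, 0.0283]
ee_rot: [0.024, 1.0, 0.0, -0.0]
ft_force: [0.3, -0.0, 0.8]
gripper_width: 0.731
finger_force: 0.1
```

```bash
python3 -c "
from h import *
st()"
```

```text
t11.35 plate [-0.04   -0.0024] z0.0283 yang 87.26 tilt [-0.  0.] w0.7311 q [ 0.02  0.23 -0.37  0.97  0.    0.07] F [ 0.27 -0.01] 0.84
```

The middle roller also follows without resistance, and finger_force reads only 0.1.

Call:
arm_command(
  commands=[0, 0, 0, -0.002, 0, 0, 0.46, 0, 0, 0, -0.0025, 0, 0, 0.46, 0, 0, 0, -0.003, 0, 0, 0.46, 0, 0, 0, -0.003, 0, 0, 0.46, 0, 0, 0, -0.003, 0, 0, 0.46, 0, 0, 0, -0.003, 0, 0, 0.46, 0, 0, 0, -0.003, 0, 0, 0.46, 0, 0, 0, -0.003, 0, 0, 0.46, 0, 0, 0, -0.003, 0, 0, 0.46, 0, 0, 0, -0.003, 0, 0, 0.46],
)

```text
time: 12.35
ee_pos: [0.5678, 0.01, 0.0283]
ee_rot: [0.024, 1.0, -0.0, -0.0]
ft_force: [-0.4, -0.5, -0.9]
gripper_width: 0.731
finger_force: 0.1
```

Call:
arm_command(
  commands=[0, 0, 0, -0.003, 0, 0, 0.46, 0, 0, 0, -0.003, 0, 0, 0.46, 0, 0, 0, -0.003, 0, 0, 0.46, 0, 0, 0, -0.003, 0, 0, 0.46, 0, 0, 0, -0.003, 0, 0, 0.46, 0, 0, 0, -0.003, 0, 0, 0.46, 0, 0, 0, -0.003, 0, 0, 0.46, 0, 0, 0, -0.003, 0, 0, 0.46, 0, 0, 0, -0.003, 0, 0, 0.46, 0, 0, 0, -0.003, 0, 0, 0.46],
)

```text
time: 13.35
ee_pos: [0.5978, 0.0085, 0.0283]
ee_rot: [0.024, 1.0, -0.0, -0.0]
ft_force: [0.3, -0.6, -0.2]
gripper_width: 0.729
finger_force: 0.1
```

Call:
arm_command(
  commands=[0, 0, 0, -0.003, 0, 0, 0.46, 0, 0, 0, -0.003, 0, 0, 0.46, 0, 0, 0, -0.003, 0, 0, 0.46, 0, 0, 0, -0.003, 0, 0, 0.46, 0, 0, 0, -0.003, 0, 0, 0.46, 0, 0, 0, -0.003, 0, 0, 0.46, 0, 0, 0, -0.003, 0, 0, 0.46, 0, 0, 0, -0.003, 0, 0, 0.46, 0, 0, 0, -0.002, 0, 0, 0.46, 0, 0, 0, -0.002, 0, 0, 0.46],
)

```text
time: 14.35
ee_pos: [0.6257, 0.0072, 0.0282]
ee_rot: [0.024, 1.0, 0.0, -0.0]
ft_force: [-0.1, -1.1, 0.4]
gripper_width: 0.73
finger_force: 0.0
```

Call:
arm_command(
  commands=[0, 0, 0, -0.002, 0, 0, 0.46, 0, 0, 0, -0.002, 0, 0, 0.46, 0, 0, 0, -0.002, 0, 0, 0.46, 0, 0, 0, -0.0015, 0, 0, 0.46, 0, 0, 0, -0.001, 0, 0, 0.46],
)

```text
time: 14.85
ee_pos: [0.6342, 0.0068, 0.0283]
ee_rot: [0.024, 1.0, 0.0, 0.0]
ft_force: [-0.2, 0.5, -0.0]
gripper_width: 0.731
finger_force: 0.1
```

```bash
python3 -c "
from h import *
st()"
```

```text
t14.85 plate [ 0.0551 -0.0025] z0.0283 yang 87.26 tilt [0. 0.] w0.7314 q [ 0.01  0.4  -0.14  1.04  0.    0.06] F [-0.2   0.51] -0.03
```

Call:
arm_command(
  commands=[0, 0, 0, -0.001, 0, 0, 0.46, 0, 0, 0, -0.001, 0, 0, 0.46, 0, 0, 0, -0.001, 0, 0, 0.46, 0, 0, 0, -0.001, 0, 0, 0.46, 0, 0, 0, -0.0005, 0, 0, 0.46],
)

```text
time: 15.35
ee_pos: [0.6386, 0.0066, 0.0283]
ee_rot: [0.024, 1.0, 0.0, 0.0]
ft_force: [0.8, -0.2, 0.1]
gripper_width: 0.728
finger_force: 0.0
```

Call:
arm_command(
  commands=[0, 0, 0, -0.0005, 0, 0, 0.46, 0, 0, 0, -0.0005, 0, 0, 0.46],
)

```text
time: 15.55
ee_pos: [0.6396, 0.0065, 0.0283]
ee_rot: [0.024, 1.0, -0.0, 0.0]
ft_force: [-0.0, 1.1, 0.5]
gripper_width: 0.729
finger_force: 0.1
```

Call:
arm_command(
  commands=[0, 0, 0, -0.0005, 0, 0, 0.46],
)

```text
time: 15.65
ee_pos: [0.6401, 0.0065, 0.0283]
ee_rot: [0.024, 1.0, 0.0, 0.0]
ft_force: [0.2, 0.3, -0.8]
gripper_width: 0.731
finger_force: 0.1
```

Call:
arm_command(
  commands=[0, 0, 0, -0.0005, 0, 0, 0.46],
)

```text
time: 15.75
ee_pos: [0.6406, 0.0065, 0.0283]
ee_rot: [0.024, 1.0, -0.0, 0.0]
ft_force: [0.0, -0.2, 0.3]
gripper_width: 0.728
finger_force: 0.1
```

```bash
python3 -c "
from h import *
st()"
```

```text
t15.75 plate [ 0.0614 -0.0025] z0.0283 yang 87.26 tilt [ 0. -0.] w0.7284 q [ 0.01  0.41 -0.12  1.04 -0.    0.06] F [ 0.04 -0.16] 0.27
```

Call:
arm_command(
  commands=[0, 0, 0, -0.0005, 0, 0, 0.46, 0, 0, 0, -0.0005, 0, 0, 0.46],
)

```text
time: 15.95
ee_pos: [0.6412, 0.0064, 0.0282]
ee_rot: [0.024, 1.0, -0.0, -0.0]
ft_force: [-2.4, -0.5, 2.0]
gripper_width: 0.731
finger_force: 1.2
```

Call:
arm_command(
  commands=[0, 0, 0, -0.0005, 0, 0, 0.46],
)

```text
time: 16.05
ee_pos: [0.6413, 0.0064, 0.0282]
ee_rot: [0.024, 1.0, -0.0, -0.001]
ft_force: [-4.4, -0.4, 2.5]
gripper_width: 0.73
finger_force: 2.2
```

Call:
arm_command(
  commands=[0, 0, 0, -0.0005, 0, 0, 0.46],
)

```text
time: 16.15
ee_pos: [0.6414, 0.0064, 0.0282]
ee_rot: [0.024, 1.0, -0.0, -0.001]
ft_force: [-6.2, -0.2, 4.4]
gripper_width: 0.736
finger_force: 3.2
```

The middle roller touches the rail too. On to the right one, by the same path.

Call:
arm_command(
  commands=[0, 0, 0, 0.001, 0, 0, 0.46, 0, 0, 0, 0.003, 0, 0, 0.46, 0, 0, 0, 0.012, 0, 0, 0.46, 0, 0, 0, 0, 0, -0.026, 0.46, 0, 0, 0, 0, 0, -0.026, 0.46, 0, 0, 0, 0, 0, -0.026, 0.46, 0, 0, 0, 0.0269, -0.0286, 0, 0.46, 0, 0, 0, 0.0269, -0.0286, 0, 0.46, 0, 0, 0, 0.0269, -0.0286, 0, 0.46, 0, 0, 0, 0.0269, -0.0286, 0, 0.46],
)

```text
time: 17.15
ee_pos: [0.513, -0.1028, 0.1065]
ee_rot: [0.024, 1.0, -0.0, 0.001]
ft_force: [-0.7, 0.5, 0.4]
gripper_width: 0.728
finger_force: 0.0
```

Call:
arm_command(
  commands=[0, 0, 0, 0, 0, 0, 0.46, 0, 0, 0, 0, 0, 0, 0.46],
)

```text
time: 17.35
ee_pos: [0.5138, -0.1026, 0.1068]
ee_rot: [0.025, 1.0, -0.0, 0.001]
ft_force: [1.0, 0.8, -0.3]
gripper_width: 0.731
finger_force: 0.0
```

```bash
python3 -c "
from h import *
st()"
```

```text
t17.35 plate [-0.0601 -0.1174] z0.1068 yang 87.17 tilt [ 0.002  -0.0001] w0.7310 q [-0.2   0.15 -0.28  1.13  0.   -0.15] F [0.96 0.82] -0.28
```

Call:
arm_command(
  commands=[0, 0, 0, 0, 0, 0.026, 0.46, 0, 0, 0, 0, 0, 0.026, 0.46, 0, 0, 0, 0, 0, 0.026, 0.46, 0, 0, 0, 0, 0, 0, 0.46, 0, 0, 0, -0.0015, 0, 0, 0.46, 0, 0, 0, -0.0015, 0, 0, 0.46, 0, 0, 0, -0.0015, 0, 0, 0.46, 0, 0, 0, -0.0015, 0, 0, 0.46, 0, 0, 0, -0.0015, 0, 0, 0.46],
)

```text
time: 18.25
ee_pos: [0.5217, -0.1025, 0.029]
ee_rot: [0.024, 1.0, -0.0, 0.001]
ft_force: [0.8, -0.6, -0.8]
gripper_width: 0.728
finger_force: 0.0
```

Call:
arm_command(
  commands=[0, 0, 0, -0.001, 0, 0, 0.46],
)

```text
time: 18.35
ee_pos: [0.5224, -0.1025, 0.0287]
ee_rot: [0.024, 1.0, -0.0, 0.0]
ft_force: [1.1, -0.3, -0.6]
gripper_width: 0.729
finger_force: 0.0
```

Call:
arm_command(
  commands=[0, 0, 0, -0.001, 0, 0, 0.46],
)

```text
time: 18.45
ee_pos: [0.5232, -0.1025, 0.0284]
ee_rot: [0.024, 1.0, 0.0, 0.0]
ft_force: [-1.0, -0.7, 0.5]
gripper_width: 0.727
finger_force: 0.0
```

Call:
arm_command(
  commands=[0, 0, 0, -0.001, 0, 0, 0.46],
)

```text
time: 18.55
ee_pos: [0.5241, -0.1025, 0.0283]
ee_rot: [0.024, 1.0, -0.0, -0.0]
ft_force: [-0.1, -0.6, 0.1]
gripper_width: 0.728
finger_force: 0.0
```

Call:
arm_command(
  commands=[0, 0, 0, -0.001, 0, 0, 0.46],
)

```text
time: 18.65
ee_pos: [0.5248, -0.1026, 0.0282]
ee_rot: [0.024, 1.0, -0.0, -0.0]
ft_force: [-1.4, -0.7, 0.9]
gripper_width: 0.73
finger_force: 0.7
```

Call:
arm_command(
  commands=[0, 0, 0, -0.001, 0, 0, 0.46],
)

```text
time: 18.75
ee_pos: [0.5257, -0.1027, 0.0282]
ee_rot: [0.024, 1.0, -0.0, -0.0]
ft_force: [-1.9, -1.7, 1.9]
gripper_width: 0.732
finger_force: 1.4
```

Call:
arm_command(
  commands=[0, 0, 0, -0.001, 0, 0, 0.46],
)

```text
time: 18.85
ee_pos: [0.5267, -0.1027, 0.0282]
ee_rot: [0.024, 1.0, -0.0, -0.0]
ft_force: [-2.9, -0.0, 1.4]
gripper_width: 0.734
finger_force: 1.2
```

Call:
arm_command(
  commands=[0, 0, 0, -0.001, 0, 0, 0.46],
)

```text
time: 18.95
ee_pos: [0.5279, -0.1027, 0.0283]
ee_rot: [0.024, 1.0, 0.0, -0.0]
ft_force: [-1.6, -0.4, 1.6]
gripper_width: 0.732
finger_force: 1.0
```

Call:
arm_command(
  commands=[0, 0, 0, -0.001, 0, 0, 0.46],
)

```text
time: 19.05
ee_pos: [0.5291, -0.1027, 0.0283]
ee_rot: [0.024, 1.0, 0.0, -0.0]
ft_force: [-1.2, -1.0, 1.8]
gripper_width: 0.731
finger_force: 0.8
```

Call:
arm_command(
  commands=[0, 0, 0, -0.001, 0, 0, 0.46],
)

```text
time: 19.15
ee_pos: [0.5303, -0.1027, 0.0283]
ee_rot: [0.024, 1.0, 0.0, 0.0]
ft_force: [-1.5, 0.0, 0.3]
gripper_width: 0.729
finger_force: 0.6
```

```bash
python3 -c "
from h import *
st()"
```

```text
t19.15 plate [-0.0436 -0.1168] z0.0283 yang 87.27 tilt [0.0003 0.0001] w0.7289 q [-0.19  0.23 -0.37  0.97  0.   -0.14] F [-1.49 -0.04] 0.32
```

The right roller resists with 1.5–3 N over the first millimetres, so it is the one with the flat. I'll carry on gently past the tip and to the rail.

Call:
arm_command(
  commands=[0, 0, 0, -0.001, 0, 0, 0.46, 0, 0, 0, -0.001, 0, 0, 0.46, 0, 0, 0, -0.001, 0, 0, 0.46, 0, 0, 0, -0.001, 0, 0, 0.46, 0, 0, 0, -0.0015, 0, 0, 0.46, 0, 0, 0, -0.0015, 0, 0, 0.46, 0, 0, 0, -0.002, 0, 0, 0.46, 0, 0, 0, -0.002, 0, 0, 0.46, 0, 0, 0, -0.0025, 0, 0, 0.46, 0, 0, 0, -0.0025, 0, 0, 0.46],
)

```text
time: 20.15
ee_pos: [0.5462, -0.1035, 0.0282]
ee_rot: [0.024, 1.0, 0.0, -0.0]
ft_force: [-0.8, -0.0, -0.7]
gripper_width: 0.73
finger_force: 0.0
```

Call:
arm_command(
  commands=[0, 0, 0, -0.003, 0, 0, 0.46, 0, 0, 0, -0.003, 0, 0, 0.46, 0, 0, 0, -0.003, 0, 0, 0.46, 0, 0, 0, -0.003, 0, 0, 0.46, 0, 0, 0, -0.003, 0, 0, 0.46, 0, 0, 0, -0.003, 0, 0, 0.46, 0, 0, 0, -0.003, 0, 0, 0.46, 0, 0, 0, -0.003, 0, 0, 0.46, 0, 0, 0, -0.003, 0, 0, 0.46, 0, 0, 0, -0.003, 0, 0, 0.46],
)

```text
time: 21.15
ee_pos: [0.5763, -0.105, 0.0283]
ee_rot: [0.024, 1.0, 0.0, -0.0]
ft_force: [0.4, -0.2, -0.0]
gripper_width: 0.734
finger_force: 0.0
```

Call:
arm_command(
  commands=[0, 0, 0, -0.003, 0, 0, 0.46, 0, 0, 0, -0.003, 0, 0, 0.46, 0, 0, 0, -0.003, 0, 0, 0.46, 0, 0, 0, -0.003, 0, 0, 0.46, 0, 0, 0, -0.003, 0, 0, 0.46, 0, 0, 0, -0.003, 0, 0, 0.46, 0, 0, 0, -0.003, 0, 0, 0.46, 0, 0, 0, -0.003, 0, 0, 0.46, 0, 0, 0, -0.003, 0, 0, 0.46, 0, 0, 0, -0.003, 0, 0, 0.46],
)

```text
time: 22.15
ee_pos: [0.6062, -0.1064, 0.0283]
ee_rot: [0.024, 1.0, 0.0, 0.0]
ft_force: [-0.5, 0.3, 0.1]
gripper_width: 0.729
finger_force: 0.0
```

Call:
arm_command(
  commands=[0, 0, 0, -0.003, 0, 0, 0.46, 0, 0, 0, -0.003, 0, 0, 0.46, 0, 0, 0, -0.003, 0, 0, 0.46, 0, 0, 0, -0.003, 0, 0, 0.46, 0, 0, 0, -0.002, 0, 0, 0.46, 0, 0, 0, -0.002, 0, 0, 0.46, 0, 0, 0, -0.002, 0, 0, 0.46, 0, 0, 0, -0.002, 0, 0, 0.46, 0, 0, 0, -0.0015, 0, 0, 0.46, 0, 0, 0, -0.001, 0, 0, 0.46],
)

```text
time: 23.15
ee_pos: [0.6286, -0.1075, 0.0283]
ee_rot: [0.024, 1.0, -0.0, 0.0]
ft_force: [0.3, 0.4, -0.3]
gripper_width: 0.734
finger_force: 0.0
```

```bash
python3 -c "
from h import *
view('pics/r1.png')"
```

```text
t23.25 plate [ 0.0548 -0.1169] z0.0283 yang 87.26 tilt [ 0.0001 -0.    ] w0.7291 q [-0.17  0.4  -0.13  1.04 -0.   -0.12] F [-0.45 -1.32] 0.03
```

View pics/r1.png

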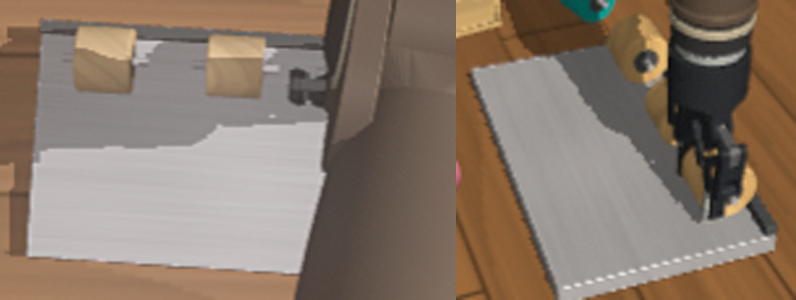

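The left (105,60) and middle (236,66) rollers lie along the rail. The right one is ahead of the fingers near the rail, and I'll press it lightly onto it.

Call:
arm_command(
  commands=[0, 0, 0, -0.001, 0, 0, 0.46, 0, 0, 0, -0.001, 0, 0, 0.46, 0, 0, 0, -0.001, 0, 0, 0.46, 0, 0, 0, -0.001, 0, 0, 0.46, 0, 0, 0, -0.0005, 0, 0, 0.46],
)

```text
time: 23.75
ee_pos: [0.6331, -0.1077, 0.0283]
ee_rot: [0.024, 1.0, -0.0, 0.0]
ft_force: [0.6, 0.1, 0.5]
gripper_width: 0.733
finger_force: 0.0
```

Call:
arm_command(
  commands=[0, 0, 0, -0.0005, 0, 0, 0.46, 0, 0, 0, -0.0005, 0, 0, 0.46],
)

```text
time: 23.95
ee_pos: [0.634, -0.1077, 0.0283]
ee_rot: [0.024, 1.0, -0.0, -0.0]
ft_force: [-0.6, 0.1, -0.7]
gripper_width: 0.73
finger_force: 0.0
```

Call:
arm_command(
  commands=[0, 0, 0, -0.0005, 0, 0, 0.46, 0, 0, 0, -0.0005, 0, 0, 0.46],
)

```text
time: 24.15
ee_pos: [0.6346, -0.1078, 0.0283]
ee_rot: [0.024, 1.0, 0.0, -0.0]
ft_force: [-2.1, -0.1, 1.0]
gripper_width: 0.73
finger_force: 1.2
```

Call:
arm_command(
  commands=[0, 0, 0, -0.0005, 0, 0, 0.46, 0, 0, 0, -0.0005, 0, 0, 0.46],
)

```text
time: 24.35
ee_pos: [0.6348, -0.1077, 0.0282]
ee_rot: [0.024, 1.0, 0.0, -0.001]
ft_force: [-7.0, 0.7, 4.1]
gripper_width: 0.729
finger_force: 3.3
```

The right roller touched the rail. Now I'll back off, rise, open, and turn the gripper a quarter turn to grip it across the sleeve.

Call:
arm_command(
  commands=[0, 0, 0, 0.001, 0, 0, 0.46, 0, 0, 0, 0.003, 0, 0, 0.46, 0, 0, 0, 0.012, 0, 0, 0.46, 0, 0, 0, 0, 0, -0.03, 0.46, 0, 0, 0, 0, 0, -0.03, 0.46, 0, 0, 0.143, 0, 0, -0.03, 1, 0, 0, 0.143, 0, 0, 0, 1, 0, 0, 0.143, 0, 0, 0, 1, 0, 0, 0.143, 0, 0, 0, 1, 0, 0, 0.143, 0, 0, 0, 1],
  newtons=20,
)

```text
time: 25.35
ee_pos: [0.6204, -0.1071, 0.1185]
ee_rot: [0.375, 0.927, 0.0, 0.001]
ft_force: [-0.1, -0.0, -0.2]
gripper_width: 0.999
finger_force: 0.0
```

Call:
arm_command(
  commands=[0, 0, 0.143, 0, 0, 0, 1, 0, 0, 0.143, 0, 0, 0, 1, 0, 0, 0.143, 0, 0, 0, 1, 0, 0, 0.143, 0, 0, 0, 1, 0, 0, 0.143, 0, 0, 0, 1, 0, 0, 0.141, 0, 0, 0, 1, 0, 0, 0, 0, 0.0135, 0, 1, 0, 0, 0, 0, 0.0135, 0, 1, 0, 0, 0, 0, 0, 0, 1, 0, 0, 0, 0, 0, 0, 1],
)

```text
time: 26.35
ee_pos: [0.6469, -0.1083, 0.1181]
ee_rot: [0.724, 0.69, -0.0, -0.0]
ft_force: [-0.2, 0.5, 0.4]
gripper_width: 1.003
finger_force: 0.0
```

```bash
python3 -c "
from h import *
st()
w=arm.get_image('wrist')
cv2.imwrite('pics/r2.png',w)"
```

```text
t26.35 plate [ 0.0732 -0.1169] z0.1181 yang -2.74 tilt [-0.  0.] w1.0030 q [-0.17  0.39  0.06  1.24  0.    1.45] F [-0.18  0.47] 0.43
```

View pics/r2.png

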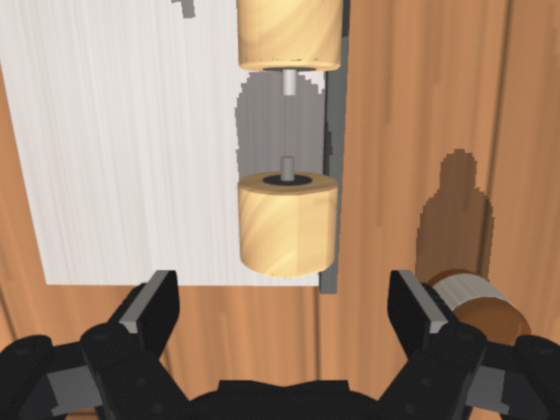

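The roller with the flat is at (287,222), centred between the fingers at 170 and 398, with its far side over the rail and the bottle clear on the right. I'll descend and close gradually.

Call:
arm_command(
  commands=[0, 0, 0, 0, 0.001, 0.022, 1, 0, 0, 0, 0, 0, 0.022, 1, 0, 0, 0, 0, 0, 0.022, 1, 0, 0, 0, 0, 0, 0.022, 1, 0, 0, 0, 0, 0, 0, 0.6, 0, 0, 0, 0, 0, 0, 0.5, 0, 0, 0, 0, 0, 0, 0.44],
  newtons=20,
)

```text
time: 27.1
ee_pos: [0.6487, -0.1086, 0.032]
ee_rot: [0.724, 0.69, 0.001, 0.001]
ft_force: [-0.1, -0.3, -0.0]
gripper_width: 0.721
finger_force: 0.0
```

Call:
arm_command(
  commands=[0, 0, 0, 0, 0, 0, 0.42, 0, 0, 0, 0, 0, 0, 0.4],
)

```text
time: 27.3
ee_pos: [0.6489, -0.1086, 0.0317]
ee_rot: [0.724, 0.69, 0.001, 0.001]
ft_force: [1.6, 0.1, 1.8]
gripper_width: 0.7
finger_force: 1.1
```

Call:
arm_command(
  commands=[0, 0, 0, 0, 0, 0, 0.385, 0, 0, 0, 0, 0, 0, 0.37],
)

```text
time: 27.5
ee_pos: [0.6489, -0.1086, 0.0319]
ee_rot: [0.724, 0.69, 0.001, 0.001]
ft_force: [0.9, 0.8, 5.7]
gripper_width: 0.696
finger_force: 20.3
```

```bash
python3 -c "
from h import *
st()"
```

```text
t27.50 plate [ 0.0752 -0.1171] z0.0319 yang -2.75 tilt [ 0.0026 -0.0005] w0.6964 q [-0.17  0.43 -0.07  1.06 -0.    1.45] F [0.84 0.83] 5.72
```

Call:
arm_command(
  commands=[0, 0, 0, 0, 0, 0, 0.38],
)

```text
time: 27.6
ee_pos: [0.6489, -0.1086, 0.0319]
ee_rot: [0.724, 0.69, 0.001, 0.001]
ft_force: [0.1, -0.8, 6.0]
gripper_width: 0.696
finger_force: 20.3
```

Call:
arm_command(
  commands=[0, 0, 0, 0, 0, -0.001, 0.38, 0, 0, 0, 0, 0, -0.002, 0.38],
)

```text
time: 27.8
ee_pos: [0.6471, -0.1083, 0.0324]
ee_rot: [0.724, 0.69, -0.001, -0.001]
ft_force: [0.0, 0.8, -7.2]
gripper_width: 0.694
finger_force: 19.1
```

Call:
arm_command(
  commands=[0, 0, 0, 0, 0, -0.005, 0.35, 0, 0, 0, 0, 0, -0.01, 0.35, 0, 0, 0, 0, 0, -0.02, 0.35, 0, 0, 0, 0, 0, -0.025, 0.35, 0, 0, 0, 0, 0, -0.02, 0.35, 0, 0, 0, 0, 0, -0.01, 0.35],
  newtons=20,
)

```text
time: 28.4
ee_pos: [0.6486, -0.1085, 0.1258]
ee_rot: [0.724, 0.69, 0.001, 0.001]
ft_force: [1.1, -0.1, -6.9]
gripper_width: 0.695
finger_force: 24.5
```

Call:
arm_command(
  commands=[0, 0, 0, 0.009, -0.0043, 0, 0.35, 0, 0, 0, 0.0181, -0.0086, 0, 0.35, 0, 0, 0, 0.0235, -0.0111, 0, 0.35, 0, 0, 0, 0.0235, -0.0111, 0, 0.35, 0, 0, 0, 0.0235, -0.0111, 0, 0.35, 0, 0, 0, 0.0235, -0.0111, 0, 0.35, 0, 0, 0, 0.0235, -0.0111, 0, 0.35, 0, 0, 0, 0.0235, -0.0111, 0, 0.35, 0, 0, 0, 0.0235, -0.0111, 0, 0.35, 0, 0, 0, 0.0235, -0.0111, 0, 0.35],
)

```text
time: 29.4
ee_pos: [0.5539, 0.1133, 0.1216]
ee_rot: [0.723, 0.69, -0.001, -0.001]
ft_force: [0.4, 0.4, -7.3]
gripper_width: 0.693
finger_force: 24.5
```

Call:
arm_command(
  commands=[0, 0, 0, 0.0235, -0.0111, 0, 0.35, 0, 0, 0, 0.0235, -0.0111, 0, 0.35, 0, 0, 0, 0.0235, -0.0111, 0, 0.35, 0, 0, 0, 0.0235, -0.0111, 0, 0.35, 0, 0, 0, 0.0235, -0.0111, 0, 0.35, 0, 0, 0, 0.0235, -0.0111, 0, 0.35, 0, 0, 0, 0.0235, -0.0111, 0, 0.35, 0, 0, 0, 0.0235, -0.0111, 0, 0.35, 0, 0, 0, 0.0181, -0.0086, 0, 0.35, 0, 0, 0, 0.0108, -0.0051, 0, 0.35],
)

```text
time: 30.4
ee_pos: [0.4618, 0.3343, 0.1218]
ee_rot: [0.723, 0.691, -0.001, -0.001]
ft_force: [0.0, -0.9, -4.9]
gripper_width: 0.693
finger_force: 24.5
```

```bash
python3 -c "
from h import *
st();print(arm.read_state()['ee_pos'],arm.read_state()['finger_force'])"
```

```text
t30.40 plate [-0.1325  0.3165] z0.1218 yang -2.60 tilt [-0.0028 -0.0011] w0.6934 q [ 0.63  0.23 -0.15  1.19  0.    2.24] F [ 0.06 -0.88] -4.87
[0.46177109 0.33426895 0.12175319] 24.47310760617256
```

Tightening the jaw target to 0.35 raised the grip to 24.5 N, above the 20 N limit, which was my mistake. I'm easing it back now.

Call:
arm_command(
  commands=[0, 0, 0, 0, 0, 0, 0.38],
  newtons=20,
)

```text
time: 30.5
ee_pos: [0.4626, 0.3341, 0.1222]
ee_rot: [0.723, 0.691, -0.001, -0.0]
ft_force: [-0.3, -0.6, -6.7]
gripper_width: 0.692
finger_force: 24.5
```

Call:
arm_command(
  commands=[0, 0, 0, 0.0105, -0.005, 0, 0.385, 0, 0, 0, 0.0105, -0.005, 0, 0.385, 0, 0, -0.131, 0, 0, 0, 0.385, 0, 0, 0, 0, 0, 0, 0.385],
)

```text
time: 30.9
ee_pos: [0.4555, 0.3547, 0.1232]
ee_rot: [0.677, 0.736, -0.0, -0.0]
ft_force: [0.2, -0.6, -6.1]
gripper_width: 0.696
finger_force: 19.3
```

```bash
python3 -c "
from h import *
st();print(arm.read_state()['ee_pos'],arm.read_state()['finger_force'])
cv2.imwrite('pics/b1.png',np.hstack([cv2.resize(arm.get_image('wrist'),(420,315)),cv2.resize(arm.get_image('side')[105:205,150:270],(378,315))]))"
```

```text
t30.90 plate [-0.1398  0.3366] z0.1232 yang 4.79 tilt [-0.0002 -0.0001] w0.6956 q [ 0.66  0.24 -0.13  1.19  0.    2.15] F [ 0.22 -0.58] -6.09
[0.45548753 0.35465641 0.12315505] 19.25668627023697
```

View pics/b1.png

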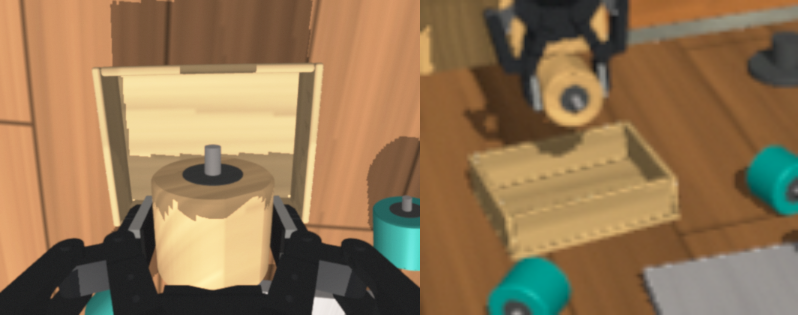

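The roller hangs centred over the box and the grip is back at 19.3 N. Lowering it now.

Call:
arm_command(
  commands=[0, 0, 0, 0, 0, 0.01, 0.385, 0, 0, 0, 0, 0, 0.018, 0.385, 0, 0, 0, 0, 0, 0.02, 0.385, 0, 0, 0, 0, 0, 0.02, 0.385, 0, 0, 0, 0, 0, 0.014, 0.385, 0, 0, 0, 0, 0, 0.007, 0.385, 0, 0, 0, 0, 0, 0.004, 0.385, 0, 0, 0, 0, 0, 0.002, 0.385, 0, 0, 0, 0, 0, 0.002, 0.385],
)

```text
time: 31.9
ee_pos: [0.4562, 0.3548, 0.027]
ee_rot: [0.677, 0.736, 0.001, 0.0]
ft_force: [-0.4, 0.1, -6.6]
gripper_width: 0.69
finger_force: 19.2
```

Call:
arm_command(
  commands=[0, 0, 0, 0, 0, 0.001, 0.385, 0, 0, 0, 0, 0, 0.001, 0.385, 0, 0, 0, 0, 0, 0.001, 0.385],
)

```text
time: 32.2
ee_pos: [0.456, 0.3546, 0.0236]
ee_rot: [0.677, 0.736, 0.0, 0.0]
ft_force: [-1.5, -0.8, -6.4]
gripper_width: 0.696
finger_force: 19.2
```

Call:
arm_command(
  commands=[0, 0, 0, 0, 0, 0.001, 0.385, 0, 0, 0, 0, 0, 0.001, 0.385],
)

```text
time: 32.4
ee_pos: [0.4558, 0.3544, 0.0213]
ee_rot: [0.677, 0.736, 0.0, 0.0]
ft_force: [-0.3, -0.6, -5.5]
gripper_width: 0.691
finger_force: 19.2
```

Call:
arm_command(
  commands=[0, 0, 0, 0, 0, 0.001, 0.385, 0, 0, 0, 0, 0, 0.0005, 0.385],
)

```text
time: 32.6
ee_pos: [0.4557, 0.3543, 0.0197]
ee_rot: [0.677, 0.736, -0.0, -0.0]
ft_force: [-0.8, -0.4, -6.2]
gripper_width: 0.692
finger_force: 19.2
```

Call:
arm_command(
  commands=[0, 0, 0, 0, 0, 0.0005, 0.385],
)

```text
time: 32.7
ee_pos: [0.4557, 0.3543, 0.0192]
ee_rot: [0.677, 0.736, -0.0, 0.0]
ft_force: [-0.3, 0.2, -6.5]
gripper_width: 0.694
finger_force: 19.2
```

Call:
arm_command(
  commands=[0, 0, 0, 0, 0, 0.0005, 0.385],
)

```text
time: 32.8
ee_pos: [0.4557, 0.3543, 0.0189]
ee_rot: [0.677, 0.736, 0.0, 0.0]
ft_force: [-1.3, -1.0, -1.3]
gripper_width: 0.692
finger_force: 19.5
```

Call:
arm_command(
  commands=[0, 0, 0, 0, 0, 0.0005, 0.385],
)

```text
time: 32.9
ee_pos: [0.4558, 0.3544, 0.0189]
ee_rot: [0.677, 0.736, 0.0, 0.0]
ft_force: [-2.8, -1.6, 2.4]
gripper_width: 0.695
finger_force: 19.8
```

Touched down at z 0.0189. I'll open slowly (open backs measure 114 mm inside 166 mm), rise, and move clear.

Call:
arm_command(
  commands=[0, 0, 0, 0, 0, 0, 0.4, 0, 0, 0, 0, 0, 0, 0.42, 0, 0, 0, 0, 0, 0, 0.45, 0, 0, 0, 0, 0, 0, 0.5, 0, 0, 0, 0, 0, 0, 0.8, 0, 0, 0, 0, 0, -0.01, 0.9, 0, 0, 0, 0, 0, -0.03, 0.9, 0, 0, 0, 0, 0, -0.04, 0.9, 0, 0, 0, 0, 0, -0.04, 0.9, 0, 0, 0, 0, 0, -0.04, 0.9],
)

```text
time: 33.9
ee_pos: [0.4555, 0.3542, 0.1807]
ee_rot: [0.677, 0.736, 0.0, 0.0]
ft_force: [0.4, 0.5, -0.1]
gripper_width: 0.944
finger_force: 0.0
```

Call:
arm_command(
  commands=[0, 0, 0, 0, -0.03, -0.03, 0.9, 0, 0, 0, 0, -0.04, -0.02, 0.9, 0, 0, 0, 0, -0.04, 0, 0.9, 0, 0, 0, 0, -0.04, 0, 0.9, 0, 0, 0, 0.02, -0.03, 0, 0.9, 0, 0, 0, 0.02, -0.02, 0, 0.9, 0, 0, 0, 0, 0, 0, 0.9],
)

```text
time: 34.6
ee_pos: [0.251, 0.3789, 0.2295]
ee_rot: [0.676, 0.737, 0.001, -0.001]
ft_force: [-0.0, -0.4, -0.9]
gripper_width: 0.951
finger_force: 0.0
```

```bash
python3 -c "
from h import *
st()
cv2.imwrite('pics/end.png',cv2.resize(arm.get_image('top')[130:310,80:380],(780,468),interpolation=cv2.INTER_CUBIC))"
```

```text
t34.60 plate [-0.3452  0.3511] z0.2295 yang 4.97 tilt [0.0004 0.002 ] w0.9510 q [ 0.99 -0.01 -0.19  1.39  0.    2.47] F [ 0.01 -0.37] -0.86
```

View pics/end.png

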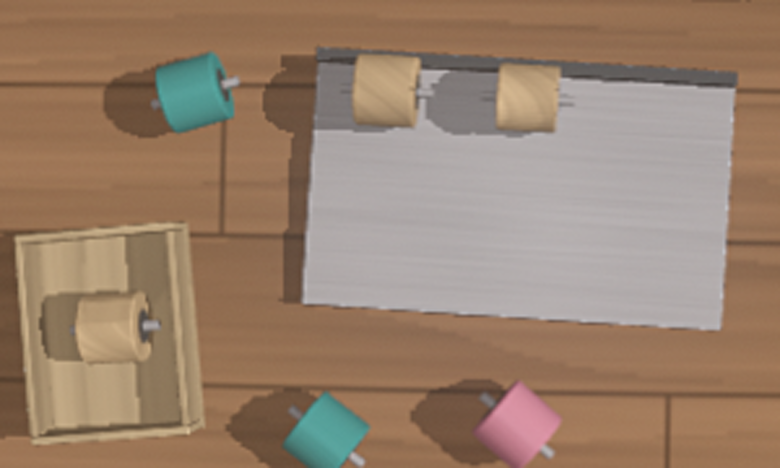

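The rocking roller lies in the box at (112,327). The two true rollers are at the rail at (386,91) and (528,98). A quick numeric check that they still touch it:

```bash
python3 -c "
from h import *
for a,b in (((342,90),(432,93)),((483,97),(574,101))):
    P=[M@(at('top',(80+u/2.6,130+v/2.6),.049)-C0) for u,v in(a,b)];print(np.round(P,4),np.mean(P,0).round(4))
"
```

```text
[[0.073  0.1518]
 [0.0747 0.0761]] [0.0738 0.114 ]
[[ 0.0738  0.0333]
 [ 0.0749 -0.0426]] [ 0.0743 -0.0046]
```

```bash
python3 -c "
from rig import arm
print(arm.close_job())"
```

```text
the job is handed in; nothing more can be done
None
```

The job is handed in: the two true rollers (left and middle lanes) lie at the rail, within about 1 mm by the top camera, and the rocking one (right lane) is in the scrap box. However, while carrying that one my jaw setting let the grip reach 24.5 N for about 2 s, over the 20 N limit, before I eased it back to 19 N.

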